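Turn over the wide leaf of the menu planner

TASK

On the worktop lies a menu planner with two stiff leaves, a wide one and a narrow one, standing ajar on its left side. Push the wide leaf up and over the spine with the fingertips, without pinching it between the fingers or letting it slam, until it lies flat on the right side, then move clear. Leave the narrow leaf and everything else on the worktop as they are.

Things in the scene. Friction and masses are not known exactly. Their poses are not given: they have to be found in the camera images.
- planner: menu planner, cannot move: beech board 200 (its x) x 230 (its y) x 18 mm high, rubber bumpers up to 22.5 mm. Two stiff leaves are hinged side by side on a rod over its middle, centred at planner x = -45 and +45 mm; which is where varies. Origin: centre of the underside, on the worktop; x along the rod, away from the robot (yaw within 0.25), y left, z up.
- planner_spine (a point): middle of the spine rod (6 mm thick), the leaves' hinge axis, 26 mm above the worktop over the board's middle; x axis along the rod. The end brackets reach 33 mm high, at planner x = -95 and +95 mm
- wide_leaf (a joint): turn of the wide leaf about the spine, rad: 0 flat on the left half (planner +y), pi/2 upright, pi flat on the right half, its stop. Starts at 0.3 to 0.8. The hinge is stiff (0.17 N m friction): the leaf stays at any angle it is left at, never falls by itself, and needs about 2 to 3 N at its outer edge to turn
- wide_leaf_edge (a point): middle of the wide leaf's outer (free) edge, 128 mm from the hinge axis, 13 mm beyond the board's edge when flat; moves with the leaf. The leaf is a rigid grey panel 84 mm along the spine, with a paper card, inset 6 to 7 mm from its edges, on the side that faces up at first; 3 mm thick either side of the hinge plane, 0.1 to 0.21 kg
- narrow_leaf (a joint): turn of the narrow leaf, measured likewise; a leaf of the same make and reach but only 48 mm along the spine. Starts at 0.2 to 0.8; is to stay as it is
- narrow_leaf_edge (a point): middle of the narrow leaf's outer edge, 128 mm from the hinge axis; moves with the leaf
- garlic: a garlic bulb, 48x50x51 mm, near the right side of the planner, loose; a bystander. Origin: centre of its underside
- grapefruit: a halved grapefruit, 86x87x61 mm, near the right side of the planner, loose; a bystander. Origin: centre of its underside
- teaspoon: a steel teaspoon, 130x26x11 mm, lying along the robot's side of the planner, loose; a bystander. Origin: centre of its underside
- pegs: a wooden clothes peg, 15x72x12 mm, lying by the planner's far left corner, loose; a bystander. Origin: centre of its underside
- spice_jar: a spice jar, 41x41x105 mm, standing at the right of the worktop, loose; a bystander. Origin: centre of its underside
- mill: a salt shaker, 44x44x90 mm, standing at the right of the worktop, loose; a bystander. Origin: centre of its underside
- mug: a dark mug, 88x126x106 mm, at the left of the worktop, loose; a bystander. Origin: centre of its underside

How it is judged:
On the way:
1. the wide leaf is pushed up past upright (value of joint wide_leaf above 1.7 rad).
At the end, for the whole second after the job is handed in: the wide leaf lies flat on the right, within 0.12 rad (7 degrees) of fully over, and is at rest; the narrow leaf's edge and every bystander are within 20 mm of where they were (value of joint wide_leaf above 3.02 rad and velocity of joint wide_leaf between -0.05 and 0.05 rad/s and distance of each of narrow_leaf_edge, garlic, grapefruit, teaspoon, pegs, spice_jar, mill, mug from where it was at the start of the episode below 0.02 m); the robot touches nothing.
It fails at once if the wide leaf is pinched: the fingers press on its card and on its panel at once, over 1.5 N each (contact force between the fingers and wide_leaf_c1 above 1.5 N and contact force between the fingers and wide_leaf_c0 above 1.5 N).
It fails at once if the wide leaf slams (turns faster than 5 rad/s) (velocity of joint wide_leaf above 5 rad/s).
It fails at once if the narrow leaf or a bystander is moved by more than 20 mm (not (distance of each of narrow_leaf_edge, garlic, grapefruit, teaspoon, pegs, spice_jar, mill, mug from where it was at the start of the episode below 0.02 m)).
It also fails if it takes over 40 s, if anything falls off the work surface, if the arm or the gripper's body presses on something with over 40 N, if the wrist force passes 120 N, or if a joint passes its speed limit or range.

ROBOT

A 7-joint arm with a two-finger parallel gripper is mounted at the origin on a cart in front of the work surface, level with it; the furniture and walls round the work are solid. World frame = base frame: x ahead of the robot, y to its left, z up, the work surface at z = 0. Lengths are in m, angles in rad, forces in N, time in s.
With the tool pointing down it reaches from about 0.4 to 0.925 m from the base axis. Payload 5.6 kg.
Tool frame: the origin (TCP) lies midway between the tips of the shut fingers; the grasp point (between the pads) lies 19 mm behind it; z points along the fingers, y is the line along which they close (so a half turn about z gives the same grasp; the last joint's range is limited). The gripper opens to 85 mm and grips with 20 to 120 N. Pads are 22 mm wide; open, the fingers measure 114 mm over their backs; the gripper's body (76 mm by 85 mm) begins 54 mm behind the grasp point. The pads swing forward as they close: fully open they stand 13 mm farther back than shut.
Start: joints at [-1.32, 0.468, -0.012, 1.603, 0.006, 1.071, -0.056], TCP at [0.188, 0.622, 0.231] pointing down, gripper open.
Joint ranges: [-2.53, 2.53], [-0.31, 2.02], [-1.57, 1.55], [0.28, 2.44], [-1.29, 4.43], [0.15, 1.84], [-2.92, 2.92]. Speed limits (rad/s): [2.57, 2.57, 3.14, 3.14, 3.14, 3.14, 3.14].

INTERFACE

Orientations are given as a unit quaternion [x, y, z, w].
In Python, from cell import get_obs, get_image, arm, spot_in gives the robot as it stands.
- The arm moves only by the tool arm_command, never from a script. Its argument "commands" is a list of rows, each an object with "translation": the shift along the tool's x, y, z in cm, a list of three; "turn": the turn about the tool's z in degrees. A call has exactly 8 rows; each row shifts and turns the commanded pose from where the row before left it, along the tool's axes as they then stand; what a row does not reach is not made up. A row lasts 1/10 s, in which the tool goes at most 50 mm and 8.59 degrees, less where a joint would pass 70% of its speed; a pose out of reach is approached as far as the arm can. A call with a gripper value outside its range is refused whole. "gripper" is the opening, from -1 (shut) to 1 (fully open), so that 0 is half open, set as the call begins (left out, the last holds). The fingers move at their own pace and stop on an object; "newtons" is the grip in N (left out, the last holds). Time passes only in rows, so rows that do not move let the fingers close, or fill a call up. It gives the time, the measured TCP pose, the force, the opening and the grip force at its end, in the units of the state.
- get_obs(): the state, without advancing time (a new reading comes with each control period).
- get_image(name): name is "side" or "top"; returns a dict with "image" (400x640x3 uint8, red, green, blue), "camera_matrix" (3x3 intrinsics, pixels), "rvec" (rotation vector, rad) and "tvec" (3), from world to camera coordinates, as OpenCV has them. Camera axes: x right, y down, z forward; pixel columns grow to the right and rows downward; lengths in m; the calibration is good to about 2 mm. A picture is of the moment at which its call begins. There is no depth.
- arm.finish_job(): hands the job in; it is judged then, once.
Trained networks look in a picture, given as the dict that the camera call returned (one of the last four; its "shot" number tells which), for a name from the list of things; names that differ only in an ending like _2 or _b are one class to them, and where a whole thing is asked for, a point or a joint stands for the part that bears it (a point fixed in the world has none). Each returns a list of dicts, best first, with "p" (0 to 1); they miss things now and then, are a little off and sometimes report something else, mostly with a low value. They report only what shows in the picture. A call takes as long as a camera call.
- spot_in(picture, target): "position" ([x, y, z] in m, in the coordinates of the camera as it stood for that picture, good to about 4 mm: the middle of the surface that is visible of it).
The state is a dict: "time_s": time; "qpos": joint angles; "qvel": joint speeds; "tau": joint torques, N m; "position": TCP position; "tcp_rot": TCP orientation; "force": force on the tool from outside, world axes, zero at the start; "ft_torque": the same for the moment, N m; "grip_width": finger opening in m; "grasp_force": force on a finger pad.
Only numpy, scipy, OpenCV 4.12 (cv2) and the standard library are available. Lean on these libraries where they do the work, as an engineer would, in place of code of your own. Each camera call takes 0.05 s, during which the arm holds its last target. There are 200 camera calls.

## Working session

There is one attempt and no reset: what is moved stays moved. The work goes in short steps, Python scripts to look and compute and a tool call to move; the robot and the scene stay as the last step left them, time stands still between calls to the robot, and variables do not carry over. Pictures are saved under pics/ and viewed, at most 10 in all, crops included, and the job is handed in when it is done.

Besides the shell and the picture viewer there is one more tool, called after "Request:" as name(argument=value, ...) on one line, values as JSON. arm_command: Moves the arm, as the interface text tells. Its arguments: {"type":"object","properties":{"commands":{"type":"array"},"gripper":{"type":"number"},"newtons":{"type":"number"}},"required":["commands"]}

```bash
mkdir -p pics; cat > h.py <<'E'
import numpy as np, cv2
from cell import get_obs,get_image,arm,spot_in
def w(im,p):
    R=cv2.Rodrigues(np.array(im["rvec"],float))[0]; return R.T@(np.array(p)-np.array(im["tvec"]).ravel())
def proj(im,P):
    return cv2.projectPoints(np.array(P,float).reshape(-1,3),np.array(im["rvec"],float),np.array(im["tvec"],float),np.array(im["camera_matrix"]),None)[0].reshape(-1,2)
def save(im,n): cv2.imwrite("pics/"+n,im["image"][:,:,::-1])
E
python3 - <<'E'
from h import *
o=get_obs();print(o["time_s"],o["position"],o["tcp_rot"])
for c in("top","side"):
    im=get_image(c);save(im,c+"0.png")
    for t in "planner planner_spine wide_leaf wide_leaf_edge narrow_leaf narrow_leaf_edge garlic grapefruit teaspoon pegs spice_jar mill mug".split():
        try:
            print(c,t,[(np.round(w(im,r["position"]),3).tolist(),round(r["p"],2)) for r in spot_in(im,t)[:2]])
        except Exception as e: print(t,e)
print(get_obs()["time_s"])
E
```

```text
0.0 [0.18812199 0.62158436 0.23033232] [ 1.46394962e-01  9.89225814e-01 -8.94298956e-04 -7.16761647e-05]
top planner [([0.51, -0.02, 0.013], 0.81), ([0.556, 0.083, 0.045], 0.54)]
top planner_spine [([0.51, -0.023, 0.018], 0.56)]
top wide_leaf [([0.466, 0.067, 0.061], 0.61)]
top wide_leaf_edge [([0.466, 0.065, 0.06], 0.86), ([0.555, 0.084, 0.044], 0.49)]
top narrow_leaf [([0.556, 0.081, 0.043], 0.8), ([0.511, -0.021, 0.014], 0.51)]
top narrow_leaf_edge [([0.553, 0.085, 0.043], 0.85)]
top garlic [([0.482, -0.185, 0.033], 0.68), ([0.39, 0.049, 0.002], 0.35)]
top grapefruit [([0.591, -0.178, 0.045], 0.57)]
top teaspoon [([0.39, 0.044, 0.004], 0.44), ([0.556, 0.084, 0.042], 0.37)]
top pegs [([0.622, 0.203, 0.007], 0.51)]
top spice_jar [([0.4, -0.46, 0.083], 0.67)]
top mill [([0.517, -0.498, 0.053], 0.73), ([0.467, 0.069, 0.061], 0.68)]
top mug []
side planner [([0.517, 0.029, 0.018], 0.72)]
side planner_spine [([0.519, 0.031, 0.014], 0.73)]
side wide_leaf [([0.465, 0.081, 0.072], 0.51), ([0.387, 0.046, 0.006], 0.36)]
side wide_leaf_edge [([0.463, 0.086, 0.071], 0.47)]
side narrow_leaf [([0.552, 0.092, 0.051], 0.59), ([0.487, 0.582, 0.07], 0.44)]
side narrow_leaf_edge [([0.557, 0.092, 0.044], 0.49), ([0.462, 0.084, 0.071], 0.36)]
side garlic [([0.49, -0.17, 0.029], 0.52)]
side grapefruit [([0.599, -0.162, 0.036], 0.85)]
side teaspoon [([0.388, 0.047, 0.004], 0.51)]
side pegs [([0.626, 0.207, 0.01], 0.57)]
side spice_jar [([0.414, -0.446, 0.062], 0.45)]
side mill []
side mug [([0.49, 0.582, 0.066], 0.59)]
1.4
```

View pics/top0.png

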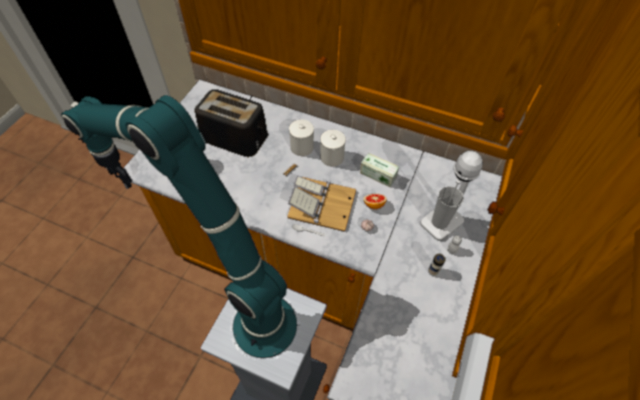

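View pics/side0.png

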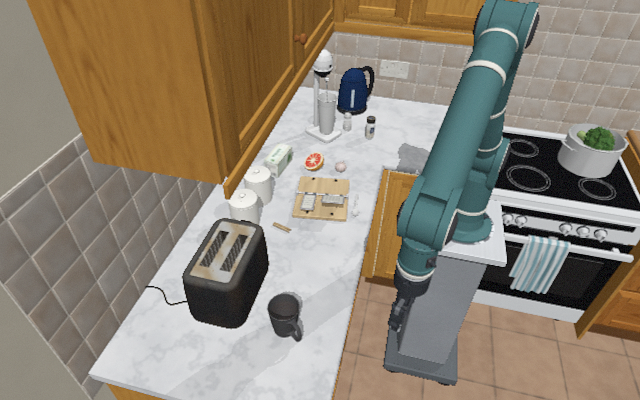

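The top view shows the planner at about (320,203), with the wide leaf near the robot (305,203) and the narrow one behind it (310,186). Garlic is at (367,226) and grapefruit at (375,201). In the side view the planner is at (322,200). I'll zoom in on both for the corners.

```bash
python3 - <<'E'
from h import *
a=cv2.imread("pics/top0.png")[165:240,270:390];b=cv2.imread("pics/side0.png")[150:235,270:375]
a=cv2.resize(a,(800,500),interpolation=cv2.INTER_CUBIC);cv2.imwrite("pics/c1.png",a)
b=cv2.resize(b,None,fx=6.667,fy=6.667,interpolation=cv2.INTER_CUBIC);cv2.imwrite("pics/c2.png",b)
E
```

```text
(no output)
```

View pics/c1.png

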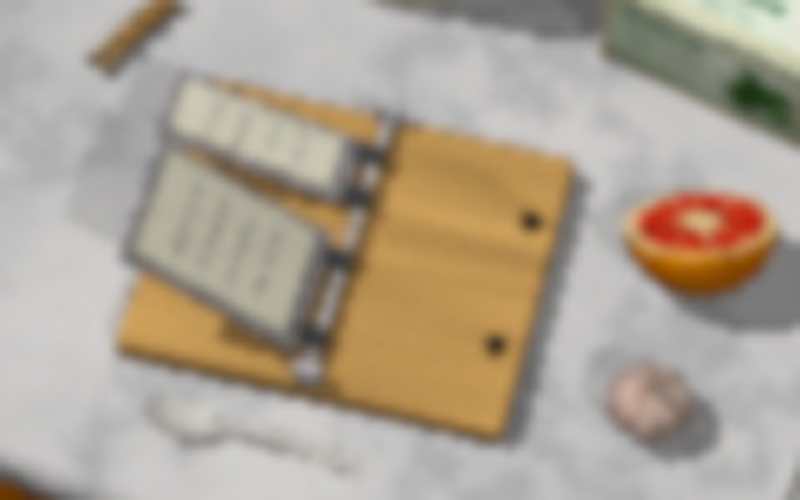

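View pics/c2.png

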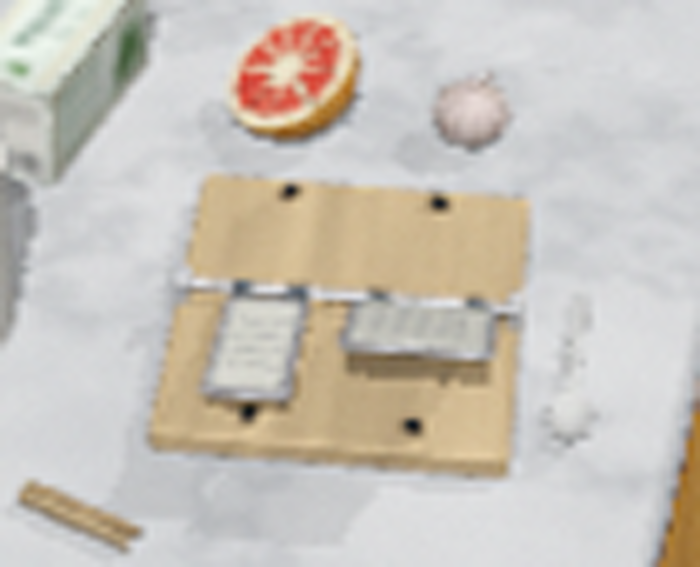

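```bash
cat > fit.py <<'E'
from h import *
from scipy.optimize import least_squares
def leaf(x,th,r=.128): return [x,r*np.cos(th),.026+r*np.sin(th)]
def toW(p,P):
    P=np.array(P); c,s=np.cos(p[2]),np.sin(p[2])
    return P@np.array([[c,s,0],[-s,c,0],[0,0,1]])+[p[0],p[1],0]
E
python3 - <<'E'
from fit import *
T=np.array([(575,160),(497,428),(120,343),(172,148),(130,258),(183,75),(168,137)])/6.667+[269.6,164.6]
S=np.array([(205,178),(528,198),(508,463),(150,437),(345,348),(492,357),(205,395),(292,402)])/6.667+[269.6,149.6]
it,si=get_image("top"),get_image("side")
b=[[.1,-.115,.018],[-.1,-.115,.018],[-.1,.115,.018],[.1,.115,.018]]
def f(p):
    L=[leaf(-.003,p[3]),leaf(-.087,p[3]),leaf(.069,p[4]),leaf(.021,p[4])]
    return np.r_[(proj(it,toW(p,b[:3]+L))-T).ravel(),(proj(si,toW(p,b+L))-S).ravel()]
s=least_squares(f,[.51,0,-.1,.5,.3],loss="soft_l1")
print(s.x.round(4));print(f(s.x).reshape(-1,2).round(1).tolist())
print(toW(s.x,[[0,0,.026],leaf(-.045,s.x[3]),leaf(.045,s.x[4])]).round(3))
q=get_obs();from scipy.spatial.transform import Rotation as R
print(R.from_quat(q["tcp_rot"]).as_matrix().round(3),q["time_s"])
E
```

```text
[0.523  0.0142 0.1496 0.4913 0.2223]
[[0.6, -0.8], [1.3, 0.7], [-0.8, -0.1], [-1.5, -1.0], [-1.6, 0.1], [-0.6, -0.2], [-1.8, -0.0], [-0.2, -1.6], [0.6, -1.1], [0.9, -1.2], [-0.1, -1.6], [-0.9, -0.4], [0.8, -0.0], [-0.5, -0.1], [-0.1, -0.1]]
[[0.523 0.014 0.026]
 [0.462 0.119 0.086]
 [0.549 0.144 0.054]]
[[-0.957  0.29   0.   ]
 [ 0.29   0.957  0.   ]
 [-0.     0.    -1.   ]] 1.5
```

Request:
arm_command(commands=[{"translation": [0,0,0],"turn": 8.05},{"translation": [0,0,0],"turn": 8.05},{"translation": [0,0,0],"turn": 8.05},{"translation": [0,0,0],"turn": 8.05},{"translation": [0,0,0],"turn": 8.05},{"translation": [0,0,0],"turn": 8.05},{"translation": [0,0,0],"turn": 8.05},{"translation": [0,0,0],"turn": 8.05}], gripper=-1)

```text
time_s: 2.3
position: [0.1882, 0.6222, 0.2313]
tcp_rot: [0.653, 0.757, 0.0, -0.0]
force: [-0.1, 0.2, -0.0]
grip_width: 0.0002
grasp_force: 0.0
```

Request:
arm_command(commands=[{"translation": [-3,1.2,0],"turn": 0},{"translation": [-3,1.2,0],"turn": 0},{"translation": [-3,1.2,0],"turn": 0},{"translation": [-3,1.2,0],"turn": 0},{"translation": [-3,1.2,0],"turn": 0},{"translation": [-3,1.2,0],"turn": 0},{"translation": [-3,1.2,0],"turn": 0},{"translation": [-3,1.2,0],"turn": 0}])

```text
time_s: 3.1
position: [0.3203, 0.3985, 0.2315]
tcp_rot: [0.651, 0.759, 0.0, -0.0]
force: [0.6, -0.7, -1.0]
grip_width: 0.0
grasp_force: 0.0
```

Request:
arm_command(commands=[{"translation": [-3,1.2,0],"turn": 0},{"translation": [-3,1.2,0],"turn": 0},{"translation": [-3,1.2,0],"turn": 0},{"translation": [-3,1.2,0],"turn": 0},{"translation": [-3,1.2,0],"turn": 0},{"translation": [-3,1.2,0],"turn": 0},{"translation": [-3,1.2,0],"turn": 0},{"translation": [0,0,0],"turn": 0}])

```text
time_s: 3.9
position: [0.4369, 0.2007, 0.2318]
tcp_rot: [0.654, 0.757, 0.0, 0.001]
force: [0.2, -0.5, 1.4]
grip_width: 0.0004
grasp_force: 0.0
```

Request:
arm_command(commands=[{"translation": [0,0.3,3],"turn": 0},{"translation": [0,0.3,3],"turn": 0},{"translation": [0,0.3,3],"turn": 0},{"translation": [0,0.3,3],"turn": 0},{"translation": [0,0,3],"turn": 0},{"translation": [0,0,2.8],"turn": 0},{"translation": [-1,0,0],"turn": 0},{"translation": [0,0,0],"turn": 0}])

```text
time_s: 4.7
position: [0.4483, 0.1953, 0.0535]
tcp_rot: [0.652, 0.758, -0.001, 0.0]
force: [0.0, -0.2, 0.3]
grip_width: -0.0001
grasp_force: 0.0
```

```bash
python3 - <<'E'
from h import *
s=get_image("side");t=get_image("top")
a=cv2.resize(s["image"][140:240,260:380,::-1],None,fx=5,fy=5,interpolation=2);b=cv2.resize(t["image"][140:240,265:335,::-1],None,fx=5,fy=5,interpolation=2)[:, :190]
b=cv2.resize(t["image"][160:260,270:390,::-1],(200,167))
cv2.imwrite("pics/n1.png",a)
p=get_obs()["position"];print(p,proj(s,[p,[p[0],p[1],p[2]+.035]]))
E
```

```text
[0.44923025 0.19691959 0.05473994] [[330.49450277 224.34911334]
 [330.83076865 217.01603653]]
```

View pics/n1.png

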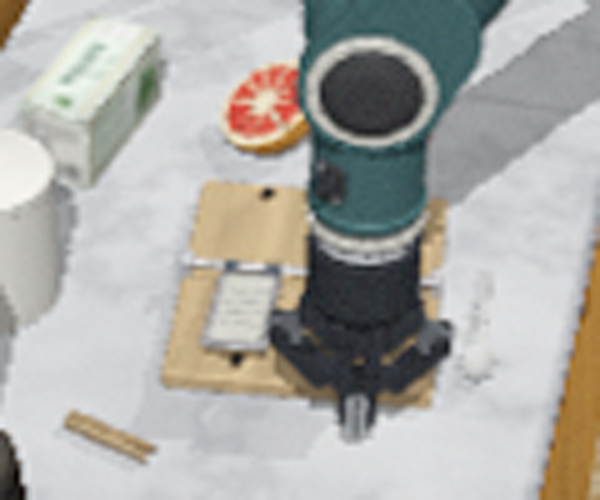

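The closed fingertips are left of the wide leaf's edge and below it. The linkage is clear of the narrow leaf. Next I'll compute the arc waypoints.

```bash
python3 - <<'E'
import numpy as np
P=[]
for th in np.r_[.49,np.linspace(.6,3.14,26)]:
    s,c=np.sin(th),np.cos(th)
    if th<1.35: y,z=.128*c+.003+.011,.026+.128*s-.033
    else: y,z=.097*c+.003*s+.011,.026+.097*s-.003*c
    P.append((th,y*100,z*100))
P=np.array(P);d=np.diff(P[:,1:],axis=0)
for p,q in zip(P[1:],d):print(p.round(2),"x",q[0].round(2),"z",-q[1].round(2))
print(P[0])
E
```

```text
[ 0.6  11.96  6.53] x -0.73 z -1.2
[ 0.7  11.18  7.56] x -0.79 z -1.03
[ 0.8  10.29  8.51] x -0.89 z -0.95
[0.9  9.31 9.36] x -0.98 z -0.85
[ 1.01  8.25 10.11] x -1.06 z -0.75
[ 1.11  7.11 10.75] x -1.13 z -0.64
[ 1.21  5.92 11.27] x -1.19 z -0.52
[ 1.31  4.69 11.67] x -1.24 z -0.4
[ 1.41  2.92 12.13] x -1.76 z -0.46
[ 1.51  1.95 12.27] x -0.98 z -0.14
[ 1.62  0.96 12.3 ] x -0.98 z -0.04
[ 1.72 -0.02 12.24] x -0.98 z 0.06
[ 1.82 -0.99 12.08] x -0.97 z 0.16
[ 1.92 -1.94 11.81] x -0.95 z 0.26
[ 2.02 -2.86 11.46] x -0.92 z 0.36
[ 2.12 -3.74 11.01] x -0.88 z 0.45
[ 2.23 -4.57 10.48] x -0.83 z 0.53
[ 2.33 -5.34  9.86] x -0.77 z 0.62
[ 2.43 -6.04  9.17] x -0.7 z 0.69
[ 2.53 -6.67  8.41] x -0.63 z 0.76
[ 2.63 -7.22  7.59] x -0.55 z 0.82
[ 2.73 -7.68  6.72] x -0.46 z 0.87
[ 2.84 -8.06  5.81] x -0.37 z 0.91
[ 2.94 -8.34  4.87] x -0.28 z 0.95
[ 3.04 -8.52  3.9 ] x -0.18 z 0.97
[ 3.14 -8.6   2.92] x -0.08 z 0.98
[ 0.49       12.69386059  5.32401137]
```

Request:
arm_command(commands=[{"translation": [-1.6,0,0],"turn": 0},{"translation": [-1.6,0,0],"turn": 0},{"translation": [-1.3,0,0],"turn": 0},{"translation": [-1,0,0],"turn": 0},{"translation": [-1,0,0],"turn": 0},{"translation": [-0.7,0,-1.2],"turn": 0},{"translation": [-0.8,0,-1.0],"turn": 0},{"translation": [-0.9,0,-0.95],"turn": 0}])

```text
time_s: 5.6
position: [0.4612, 0.1091, 0.0858]
tcp_rot: [0.651, 0.759, 0.0, -0.001]
force: [-2.3, 3.1, 0.3]
grip_width: 0.0
grasp_force: 1.7
```

```bash
python3 - <<'E'
from fit import *
o=get_obs();print(o["position"].round(4),o["force"].round(1))
for c in("side","top"):
    s=get_image(c)
    for t in("wide_leaf_edge","wide_leaf"):print(c,t,[(w(s,r["position"]).round(3).tolist(),round(r["p"],2)) for r in spot_in(s,t)[:2]])
s=get_image("side");a=cv2.resize(s["image"][140:240,260:380,::-1],None,fx=5,fy=5,interpolation=2);cv2.imwrite("pics/n2.png",a)
E
```

```text
[0.4612 0.1091 0.0858] [-2.3  3.1  0.3]
side wide_leaf_edge [([0.526, 0.061, 0.014], 0.32)]
side wide_leaf []
top wide_leaf_edge [([0.468, 0.058, 0.076], 0.89)]
top wide_leaf [([0.47, 0.056, 0.079], 0.62)]
```

View pics/n2.png

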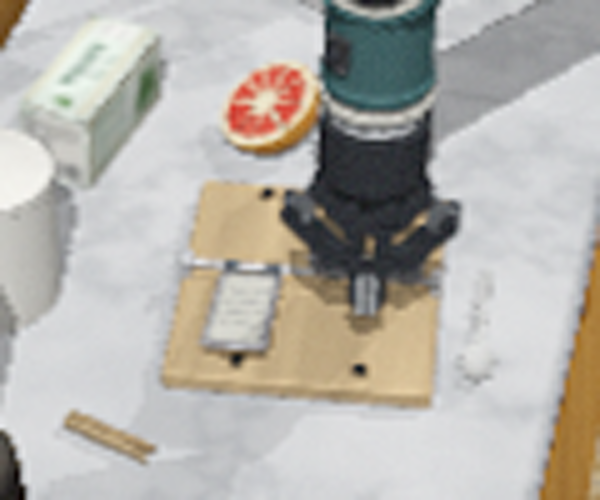

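The leaf has risen and rests on the fingertips at about 0.8 rad with roughly 4 N. The narrow leaf hasn't moved, so I'll continue along the arc.

Request:
arm_command(commands=[{"translation": [-1.0,0,-0.85],"turn": 0},{"translation": [-1.05,0,-0.75],"turn": 0},{"translation": [-1.15,0,-0.65],"turn": 0},{"translation": [-1.2,0,-0.5],"turn": 0},{"translation": [-1.25,0,-0.4],"turn": 0},{"translation": [-1.3,0,-0.4],"turn": 0},{"translation": [-1.3,0,-0.15],"turn": 0},{"translation": [-1.1,0,-0.05],"turn": 0}])

```text
time_s: 6.75
position: [0.4761, 0.0148, 0.1224]
tcp_rot: [0.651, 0.759, -0.0, 0.0]
force: [0.0, 2.0, -0.5]
grip_width: -0.0001
grasp_force: 0.9
```

Request:
arm_command(commands=[{"translation": [-1,0,0.05],"turn": 0},{"translation": [-1,0,0.15],"turn": 0},{"translation": [-0.95,0,0.25],"turn": 0},{"translation": [-0.9,0,0.35],"turn": 0},{"translation": [-0.9,0,0.45],"turn": 0},{"translation": [-0.85,0,0.55],"turn": 0},{"translation": [-0.75,0,0.6],"turn": 0},{"translation": [0,0,0],"turn": 0}])

```text
time_s: 7.55
position: [0.4855, -0.0479, 0.0975]
tcp_rot: [0.652, 0.758, -0.001, 0.0]
force: [-0.7, -0.7, -0.1]
grip_width: 0.0001
grasp_force: 0.0
```

```bash
python3 - <<'E'
from fit import *
o=get_obs();d=o["position"]-[.523,.0142,0];c,s=np.cos(.1496),np.sin(.1496)
print(c*d[0]+s*d[1],-s*d[0]+c*d[1],d[2],o["force"].round(1))
s=get_image("side");a=cv2.resize(s["image"][140:240,260:380,::-1],None,fx=5,fy=5,interpolation=2);cv2.imwrite("pics/n3.png",a)
E
```

```text
-0.04632011737279491 -0.055808889987126235 0.09749514162777335 [-0.7 -0.7 -0.1]
```

View pics/n3.png

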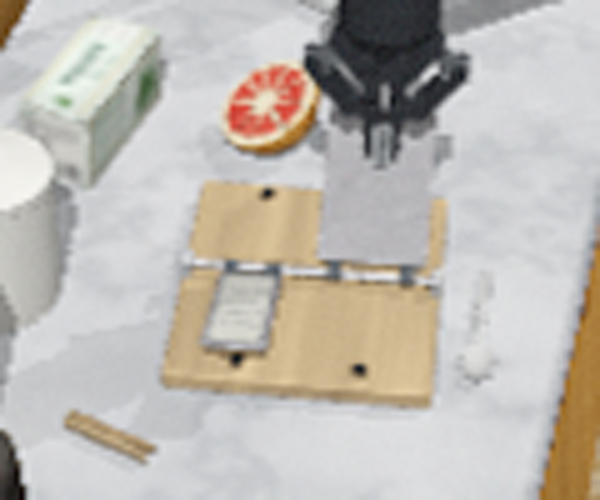

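The leaf is past upright and lying away under the fingertips at about 2.3 rad. The narrow leaf and bystanders are unchanged, so I'll keep following it down.

Request:
arm_command(commands=[{"translation": [-0.6,0,0.65],"turn": 0},{"translation": [-0.6,0,0.75],"turn": 0},{"translation": [-0.55,0,0.8],"turn": 0},{"translation": [-0.45,0,0.85],"turn": 0},{"translation": [-0.4,0,0.9],"turn": 0},{"translation": [-0.3,0,0.95],"turn": 0},{"translation": [-0.2,0,0.95],"turn": 0},{"translation": [-0.1,0,0.8],"turn": 0}])

```text
time_s: 8.4
position: [0.4902, -0.0782, 0.0308]
tcp_rot: [0.651, 0.759, -0.0, -0.0]
force: [0.5, 0.5, 0.0]
grip_width: 0.0002
grasp_force: 0.5
```

Request:
arm_command(commands=[{"translation": [0,0,0.1],"turn": 0},{"translation": [0,0,0.1],"turn": 0},{"translation": [0,0,0],"turn": 0},{"translation": [0,0,0],"turn": 0},{"translation": [0,0,0],"turn": 0},{"translation": [0,0,0],"turn": 0},{"translation": [0,0,0],"turn": 0},{"translation": [0,0,0],"turn": 0}])

```text
time_s: 9.2
position: [0.4905, -0.078, 0.0299]
tcp_rot: [0.651, 0.759, 0.0, 0.0]
force: [-0.4, -0.4, -0.2]
grip_width: 0.0005
grasp_force: 0.0
```

Request:
arm_command(commands=[{"translation": [0,0,0.1],"turn": 0},{"translation": [0,0,0.1],"turn": 0},{"translation": [0,0,0.1],"turn": 0},{"translation": [0,0,0],"turn": 0},{"translation": [0,0,0],"turn": 0},{"translation": [0,0,0],"turn": 0},{"translation": [0,0,0],"turn": 0},{"translation": [0,0,0],"turn": 0}])

```text
time_s: 10.0
position: [0.4907, -0.078, 0.0287]
tcp_rot: [0.651, 0.759, 0.001, -0.0]
force: [-6.6, 0.9, 23.7]
grip_width: 0.0001
grasp_force: 11.9
```

The fingertips press with 24 N at z = 28.7 mm, so the leaf is against its stop. Now I'll lift clear.

Request:
arm_command(commands=[{"translation": [0,0,-0.5],"turn": 0},{"translation": [0,0,-1.5],"turn": 0},{"translation": [0,0,-3],"turn": 0},{"translation": [0,0,-4],"turn": 0},{"translation": [0,0,-4],"turn": 0},{"translation": [0,0,-4],"turn": 0},{"translation": [0,0,-3],"turn": 0},{"translation": [0,0,0],"turn": 0}])

```text
time_s: 10.8
position: [0.493, -0.0784, 0.2308]
tcp_rot: [0.651, 0.759, 0.003, 0.003]
force: [0.3, -0.4, 0.6]
grip_width: 0.0003
grasp_force: 0.0
```

```bash
python3 - <<'E'
from fit import *
s=get_image("side");cv2.imwrite("pics/n4.png",cv2.resize(s["image"][140:240,260:380,::-1],None,fx=5,fy=5,interpolation=2))
print(get_obs()["force"].round(1))
for t in("wide_leaf","wide_leaf_edge","narrow_leaf_edge","garlic","grapefruit"):print(t,[(w(s,r["position"]).round(3).tolist(),round(r["p"],2)) for r in spot_in(s,t)[:2]])
E
```

```text
[-0.3 -0.6 -0.4]
wide_leaf [([0.485, -0.054, 0.029], 0.87), ([0.487, -0.167, 0.028], 0.5)]
wide_leaf_edge [([0.481, -0.05, 0.029], 0.86), ([0.491, 0.583, 0.069], 0.46)]
narrow_leaf_edge [([0.556, 0.093, 0.046], 0.65)]
garlic []
grapefruit [([0.596, -0.161, 0.034], 0.78)]
```

View pics/n4.png

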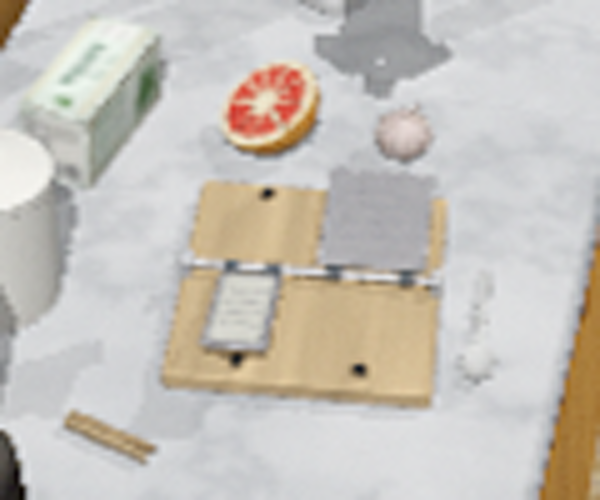

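The wide leaf lies flat on the right at crop pixel (378,218), with its surface at z ≈ 29 mm. The narrow leaf and the bystanders in view are unchanged, and the arm is clear.

```bash
python3 -c "
from cell import arm;print(arm.finish_job())"
```

```text
the job is handed in; nothing more can be done
None
```

The wide leaf was pushed over the spine and lies flat on the right. In the last picture the narrow leaf and the bystanders in view had not moved, the arm is clear, and the job is handed in (the verdict was not shown).

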